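Start the kitchen timer

ROBOT

A 7-joint arm with a two-finger parallel gripper is mounted at the origin on a cart in front of the work surface, level with it; the furniture and walls round the work are solid. World frame = base frame: x ahead of the robot, y to its left, z up, the work surface at z = 0. Lengths are in m, angles in rad, forces in N, time in s.
With the tool pointing down it reaches from about 0.4 to 0.9 m from the base axis. Payload 5.5 kg.
Tool frame: the origin (TCP) lies between the finger pads; the fingertips stand 19 mm ahead of it and the grasp point (between the pads) is the TCP (nose_length is the distance from the TCP to the fingertips, in m); z points along the fingers, y is the direction in which the jaws open and shut (so a half turn about z gives the same grasp; the last joint's range is limited). The gripper opens to 92 mm and grips with 3 to 60 N. Pads are 19 mm wide; open, the fingers measure 130 mm over their backs; the gripper's body (75 mm by 190 mm) begins 47 mm behind the grasp point.
Start: joints at [1.527, 0.501, -0.427, 1.55, 0.221, 1.138, -0.21], TCP at [0.196, -0.62, 0.246] pointing down, gripper open.
Joint ranges: [-2.88, 2.88], [-0.31, 2.03], [-1.54, 1.56], [0.2, 2.42], [-1.41, 4.55], [0.19, 2.02], [-2.57, 2.57]. Speed limits (rad/s): [2.57, 2.57, 3.14, 3.14, 3.14, 3.14, 3.14].

INTERFACE

Orientations are given as a 3x3 rotation matrix whose columns are the frame's x, y, z axes.
In Python, from workcell import * gives the robot as it stands.
- The arm moves only by the tool play_rows, never from a script. Its argument "targets" is a list of rows, each a list of 5 numbers: the shift along the tool's x, y, z in m, then the turn about the tool's z in rad, then the opening, from 0 (shut) to 1 (fully open). In form: [[tx, ty, tz, yaw, gripper], ...]. A call has exactly 10 rows; each row is the pose to reach, as a shift and turn from the pose commanded when the call began, along the tool's axes at that moment; what a row does not reach only later rows make up. A row lasts 1/8 s, in which the tool goes at most 62.5 mm and 10.7 degrees, less where a joint would pass 70% of its speed; a pose out of reach is approached as far as the arm can. A call with a gripper value outside its range is refused whole. The fingers move at their own pace and stop on an object; "newtons" is the grip in N (left out, the last holds). Time passes only in rows, so rows that repeat a pose let the fingers close, or fill a call up. It gives the time, the measured TCP pose, the force and the opening at its end, in the units of the state.
- sense(): the state, without advancing time (a new reading comes with each control period).
- get_image(name): name is "side" or "top" or "wrist"; returns a dict with "img" (384x512x3 uint8, blue, green, red), "depth" (384x512 float32, m along the optical axis (not along the pixel's ray), 0 where there is no reading), "fx", "fy", "cx", "cy" (pixels), "rvec" (rotation vector, rad) and "tvec" (3), from world to camera coordinates, as OpenCV has them; the wrist camera has in their place "hand_eye" (4x4, takes a point from camera to tool coordinates, whose origin is the TCP and whose axes are the flange's). Camera axes: x right, y down, z forward; pixel columns grow to the right and rows downward; lengths in m; the calibration is good to about 2 mm. A picture is of the moment at which its call begins: read the wrist's pose just before it.
- finish_job(): hands the job in, once; it reports no verdict.
The state is a dict: "time_s": time; "joints": joint angles; "joint_vel": joint speeds; "tau": joint torques, N m; "tcp_pos": TCP position; "orientation": TCP orientation; "force": force on the tool from outside, world axes, zero at the start; "wrist_torque": the same for the moment, N m; "finger_gap": opening from 0.0 (shut) to 1.0 (fully open).
Only numpy, scipy, OpenCV 4.12 (cv2) and the standard library are available. Lean on these libraries where they do the work, as an engineer would, in place of code of your own. Each camera call takes 0.05 s, during which the arm holds its last target.

TASK

Start the kitchen timer that lies on the wooden board: with the fingertips, tap its red key (clear), then its yellow key (minutes), then its green key (start), each lightly but clearly down, letting it spring back up before the next. Do not lift the timer or push it out of its place, and leave the food and the other things round it where they are; finish with all the keys up.

Things in the scene. Friction and masses are not known exactly. Their poses are not given: they have to be found in the camera images.
- timer: loose white kitchen timer on the wooden board over the right burner: 84 mm deep (x), 160 wide (y), 0.45 kg. Origin: centre of its underside, 14 mm above the stove top. Own z up, own -x its front edge, own y along the row of keys; starts turned up to 0.45 rad. Case top round the keys 22 mm above the origin; the dark display behind them slopes up to about 39 mm
- key_red_top (a point): centre of the top of the red (clear) key when up, moves with the key: a round red key 28 mm in diameter, left of the three as the robot faces them, at x -18 mm, y +50 mm and 33 mm above the origin in the timer's frame. It stands 11 mm proud of the case; key centres are 50 mm apart
- key_red (a joint): travel of the red key, m: 0 up, grows as it is pressed straight down, 0.006 at the stop. Spring: 1.3 N to start moving, 5 N at the stop; springs back up by itself. A tap counts once the key is more than 3.5 mm down for 0.1 s
- key_yellow_top (a point): centre of the top of the yellow (minutes) key when up, moves with the key: a round yellow key 28 mm in diameter, middle of the three as the robot faces them, at x -18 mm, y +0 mm and 33 mm above the origin in the timer's frame. It stands 11 mm proud of the case; key centres are 50 mm apart
- key_yellow (a joint): travel of the yellow key, m: 0 up, grows as it is pressed straight down, 0.006 at the stop. Spring: 1.3 N to start moving, 5 N at the stop; springs back up by itself. A tap counts once the key is more than 3.5 mm down for 0.1 s
- key_green_top (a point): centre of the top of the green (start) key when up, moves with the key: a round green key 28 mm in diameter, right of the three as the robot faces them, at x -18 mm, y -50 mm and 33 mm above the origin in the timer's frame. It stands 11 mm proud of the case; key centres are 50 mm apart
- key_green (a joint): travel of the green key, m: 0 up, grows as it is pressed straight down, 0.006 at the stop. Spring: 1.3 N to start moving, 5 N at the stop; springs back up by itself. A tap counts once the key is more than 3.5 mm down for 0.1 s
- tumbler: empty steel tumbler, 65 mm wide, 74 mm high; loose bystander, origin at the centre of its underside
- tomato_a: red tomato, 72 mm; loose bystander, origin at the centre of its underside
- katori_1: small steel bowl with something orange-brown in it, 88 mm wide, 38 mm high; loose bystander, origin at the centre of its underside
- onion_b: purple onion, 78 mm wide, 84 mm high; loose bystander, origin at the centre of its underside
- garlic_a: white garlic bulb, 50 mm; loose bystander, origin at the centre of its underside
- lemon_a: yellow lemon, 83 x 58 mm; loose bystander, origin at the centre of its underside
- gas_lighter: red-handled stick lighter, 248 mm long, lying in front of the left burner; loose bystander, origin at the centre of its underside

How it is judged:
On the way, in this order (a step that is already met when the one before it is completed fails the run):
1. the red key is pressed down, the other two being up (value of joint key_red above 0.0035 m and value of joint each of key_yellow, key_green below 0.0015 m), for 0.1 s.
2. the yellow key is pressed down, the other two being up (value of joint key_yellow above 0.0035 m and value of joint each of key_red, key_green below 0.0015 m), for 0.1 s.
3. the green key is pressed down, the other two being up (value of joint key_green above 0.0035 m and value of joint each of key_red, key_yellow below 0.0015 m), for 0.1 s.
At the end, for the whole second after the job is handed in: Red, yellow and green have been tapped in that order; all three keys are up again (under 1.5 mm down), the timer lies flat (within 0.1 rad), at rest and within 20 mm of its starting place, and every bystander is within 30 mm of its own (value of joint each of key_red, key_yellow, key_green below 0.0015 m and distance of timer from where it was at the start of the episode below 0.02 m and angle between timer's own z axis and vertical below 0.1 rad and linear speed of timer below 0.01 m/s and distance of each of tumbler, tomato_a, katori_1, onion_b, garlic_a, lemon_a, gas_lighter from where it was at the start of the episode below 0.03 m); the robot touches nothing.
It fails at once if the timer is pressed hard (over 20 N) (contact force between any of the fingers, the arm and timer above 20 N).
It fails at once if the timer is lifted, tipped or carried (origin 12 mm up, 0.2 rad, or 25 mm from its place) (height (world z) of timer above 0.026 m or angle between timer's own z axis and vertical above 0.2 rad or distance of timer from where it was at the start of the episode above 0.025 m).
It fails at once if two keys are down together (value of joint each of key_red, key_yellow above 0.003 m or value of joint each of key_yellow, key_green above 0.003 m or value of joint each of key_red, key_green above 0.003 m).
It fails at once if a bystander is moved more than 30 mm (distance of any of tumbler, tomato_a, katori_1, onion_b, garlic_a, lemon_a, gas_lighter from where it was at the start of the episode above 0.03 m).
It also fails if it takes over 42 s, if anything falls off the work surface, if the arm or the gripper's body presses on something with over 40 N, if the wrist force passes 120 N, or if a joint passes its speed limit or range.

## Working session

There is one attempt and no reset: what is moved stays moved. The work goes in short steps, Python scripts to look and compute and a tool call to move; the robot and the scene stay as the last step left them, time stands still between calls to the robot, and variables do not carry over. Pictures are saved under pics/ and viewed, and the job is handed in when it is done.

Besides the shell and the picture viewer there is one more tool, called as name(argument=value, ...) on one line, values as JSON. play_rows: Moves the arm, as the interface text tells. Its arguments: {"type":"object","properties":{"targets":{"type":"array","items":{"type":"array","items":{"type":"number"}}},"newtons":{"type":"number"}},"required":["targets"]}

```bash
mkdir -p pics; ls; python3 - <<'E'
from workcell import *
import cv2,numpy as np
s=sense()
for k,v in s.items(): print(k,np.round(v,3).tolist())
for n in ["side","top","wrist"]:
    d=get_image(n); cv2.imwrite(f"pics/{n}0.png",d["img"])
    np.savez(f"pics/{n}0.npz",**d)
    print(n,{k:np.round(v,4).tolist() for k,v in d.items() if k not in("img","depth")})
E
```

```text
pics
time_s 0.0
joints [1.527, 0.502, -0.427, 1.551, 0.221, 1.138, -0.21]
joint_vel [0.001, -0.001, 0.0, 0.001, -0.001, -0.0, -0.002]
tau [0.001, -56.658, -5.816, -27.911, -0.068, 0.031, 0.0]
tcp_pos [0.196, -0.619, 0.245]
orientation [[0.953, 0.302, -0.001], [0.302, -0.953, 0.002], [0.0, -0.002, -1.0]]
force [-0.168, 0.547, -0.13]
wrist_torque [0.029, 0.023, -0.067]
finger_gap 1.001
side {'fx': 419.9024, 'fy': 419.9024, 'cx': 252.6695, 'cy': 190.454, 'rvec': [0.8945, -2.5394, 1.0841], 'tvec': [0.4635, 0.1939, 0.7779]}
top {'fx': 382.2089, 'fy': 382.2089, 'cx': 257.0946, 'cy': 197.3151, 'rvec': [2.1967, -2.1649, 0.1135], 'tvec': [0.0929, 0.5401, 1.0045]}
wrist {'fx': 331.8023, 'fy': 331.8023, 'cx': 255.6922, 'cy': 185.6247, 'hand_eye': [[-0.0002, -0.9649, -0.2625, 0.071], [1.0, -0.0, -0.0009, -0.0005], [0.0009, -0.2625, 0.9649, -0.1388], [0.0, 0.0, 0.0, 1.0]]}
```

View pics/top0.png

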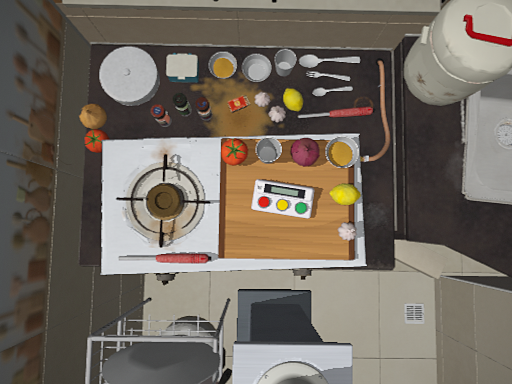

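View pics/side0.png

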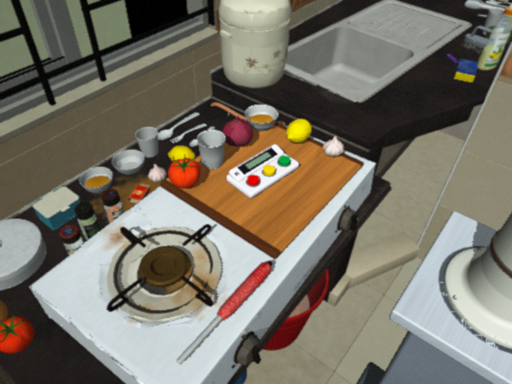

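View pics/wrist0.png

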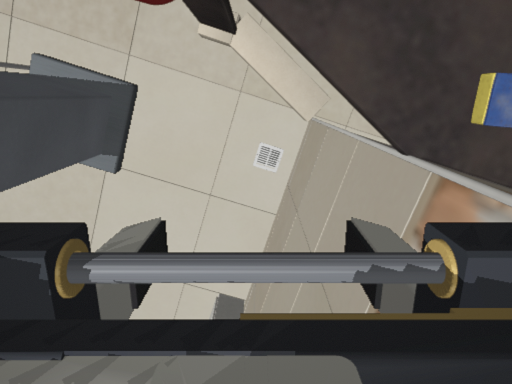

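The top view shows the timer's keys at about red (264,202), yellow (283,205) and green (302,208). In the side view they are at about red (253,181), yellow (269,171) and green (285,161). The wrist camera doesn't see the timer yet. Next I'll segment the keys in both views and triangulate them.

```bash
cat > h.py <<'E'
import cv2,numpy as np
def load(n): return dict(np.load(n))
RNG={'red':[((0,140,120),(6,255,255)),((174,140,120),(180,255,255))],'yellow':[((20,120,120),(33,255,255))],'green':[((45,90,60),(85,255,255))]}
def blobs(d,col,box):
    hsv=cv2.cvtColor(d["img"],cv2.COLOR_BGR2HSV); m=0
    for a,b in RNG[col]: m=m|cv2.inRange(hsv,a,b)
    x0,y0,x1,y1=box; mm=np.zeros_like(m); mm[y0:y1,x0:x1]=m[y0:y1,x0:x1]
    n,l,st,c=cv2.connectedComponentsWithStats(mm)
    i=1+np.argmax(st[1:,4]); return c[i],st[i]
def pose(d,tcp=None,R=None):
    if "hand_eye" in d:
        T=np.eye(4);T[:3,:3]=R;T[:3,3]=tcp;T=T@d["hand_eye"];return T[:3,:3],T[:3,3]
    Rc=cv2.Rodrigues(d["rvec"])[0]; return Rc.T,-Rc.T@d["tvec"].ravel()
def ray(d,uv,P):
    v=np.array([(uv[0]-d["cx"])/d["fx"],(uv[1]-d["cy"])/d["fy"],1.]);return P[1],P[0]@v
def plane(r,z): return r[0]+r[1]*(z-r[0][2])/r[1][2]
def tri(rs):
    A=0;b=0
    for o,v in rs:
        v=v/np.linalg.norm(v);M=np.eye(3)-np.outer(v,v);A=A+M;b=b+M@o
    p=np.linalg.solve(A,b)
    return p,[np.linalg.norm(np.cross(p-o,v/np.linalg.norm(v))) for o,v in rs]
E
python3 - <<'E'
from h import *
t=load("pics/top0.npz");s=load("pics/side0.npz")
Pt,Ps=pose(t),pose(s);print(Pt[1],Ps[1])
pts=[]
for c in RNG:
    a,sa=blobs(t,c,(250,180,316,220)); b,sb=blobs(s,c,(225,145,300,200))
    ra,rb=ray(t,a,Pt),ray(s,b,Ps)
    p,e=tri([ra,rb]);pts.append(p)
    print(c,a.round(1),sa,b.round(1),sb,p.round(4),np.round(e,4),'planes z=.047',plane(ra,.047).round(4),plane(rb,.047).round(4))
    u,v=a.round().astype(int);print(' depth pt',(Pt[1]+ra[1]*t["depth"][v,u]).round(4))
print(np.linalg.norm(pts[0]-pts[1]),np.linalg.norm(pts[2]-pts[1]))
d=pts[0]-pts[2];print('yaw',np.arctan2(-d[0],d[1]))
# lay of bystanders
D=t["depth"];vv,uu=np.mgrid[0:384,0:512]
X=np.stack([(uu-t["cx"])/t["fx"]*D,(vv-t["cy"])/t["fy"]*D,D],-1)@Pt[0].T+Pt[1]
for n,(u,v) in dict(board=(270,240),board2=(235,190),tomato=(234,150),tumbler=(267,146),onion=(305,152),katori=(342,152),lemon=(345,194),garlic=(347,231),casefront=(256,208),casefr=(309,214)).items(): print(n,X[v,u].round(3))
E
```

```text
[0.44502415 0.11338503 1.04806831] [0.11163377 0.62759568 0.67180484]
red [263.3 201.5] [259 197  10  10  84] [252.7 180. ] [247 175  13  11 110] [0.5259 0.0841 0.041 ] [0.0004 0.0004] planes z=.047 [0.5258 0.0845 0.047 ] [0.5216 0.0891 0.047 ]
 depth pt [0.5256 0.0846 0.0489]
yellow [282.  204.5] [277 200  11  10  89] [268.8 170.1] [263 165  13  11 109] [0.5187 0.0347 0.0406] [0.0006 0.0006] planes z=.047 [0.5187 0.0355 0.047 ] [0.5141 0.0404 0.047 ]
 depth pt [0.5187 0.0355 0.0472]
green [300.6 207.6] [296 203  11  10  88] [283.8 160.5] [278 156  12  10 101] [ 0.5114 -0.0146  0.0409] [0.0004 0.0004] planes z=.047 [ 0.5113 -0.0136  0.047 ] [ 0.5072 -0.0086  0.047 ]
 depth pt [ 0.5112 -0.0135  0.0476]
0.04999786073664191 0.049780161258755534
yaw -0.14659417172265635
board [0.425 0.064 0.014]
board2 [0.559 0.161 0.015]
tomato [0.655 0.163 0.08 ]
tumbler [0.681 0.075 0.017]
onion [ 0.653 -0.02   0.08 ]
katori [ 0.665 -0.128  0.03 ]
lemon [ 0.546 -0.125  0.071]
garlic [ 0.452 -0.134  0.051]
casefront [0.509 0.103 0.034]
casefr [ 0.495 -0.038  0.034]
```

Pitch (49.8–50.0 mm) and case height (34–36 mm) agree with the text. The timer's yaw is about -0.147 rad. The triangulated key tops come out at z ≈ 0.041, against a depth reading of 0.047–0.049. I put the gap down to the centroids including the key sides, and the wrist camera will settle it. I'll shut the gripper and move over the board, with the jaws along the key row.

play_rows(targets=[[0.03, -0.03, 0, 0, 0], [0.06, -0.067, 0, 0, 0], [0.09, -0.1, 0, 0, 0], [0.12, -0.134, 0, 0, 0], [0.15, -0.167, 0, 0, 0], [0.18, -0.2, 0, 0.1, 0], [0.21, -0.234, 0, 0.2, 0], [0.24, -0.267, 0, 0.3, 0], [0.27, -0.3, 0, 0.4, 0], [0.3, -0.334, 0.0, 0.454, 0]], newtons=10)

```text
time_s: 1.4
tcp_pos: [0.3818, -0.2093, 0.2458]
orientation: [[0.989, -0.149, 0.0], [-0.149, -0.989, -0.0], [0.0, 0.0, -1.0]]
force: [0.9, -0.3, 0.5]
finger_gap: 0.011
```

play_rows(targets=[[0.01, -0.035, 0.0, 0, 0], [0.02, -0.07, 0.01, 0, 0], [0.03, -0.105, 0.015, 0, 0], [0.04, -0.14, 0.02, 0, 0], [0.05, -0.175, 0.03, 0, 0], [0.055, -0.21, 0.035, 0, 0], [0.06, -0.235, 0.04, 0, 0], [0.065, -0.25, 0.045, 0, 0], [0.065, -0.25, 0.045, 0, 0], [0.065, -0.25, 0.045, 0, 0]])

```text
time_s: 2.65
tcp_pos: [0.482, 0.0264, 0.2006]
orientation: [[0.989, -0.147, -0.001], [-0.147, -0.989, -0.0], [-0.001, 0.001, -1.0]]
force: [0.1, -0.3, 0.1]
finger_gap: 0.004
```

```bash
python3 - <<'E'
from workcell import *
from h import *
s=sense();d=get_image("wrist");d2=get_image("side")
np.savez("pics/w1.npz",tcp=s["tcp_pos"],R=s["orientation"],**d);cv2.imwrite("pics/w1.png",d["img"]);cv2.imwrite("pics/side1.png",d2["img"])
np.savez("pics/side1.npz",**d2)
print(s["time_s"],s["tcp_pos"],s["orientation"],s["force"])
E
```

```text
2.65 [0.48202597 0.02640317 0.20062271] [[ 9.89126899e-01 -1.47063134e-01 -6.42782369e-04]
 [-1.47063455e-01 -9.89126941e-01 -4.84106237e-04]
 [-5.64599178e-04  5.73372297e-04 -9.99999676e-01]] [ 0.05932337 -0.30943823  0.10918439]
```

View pics/w1.png

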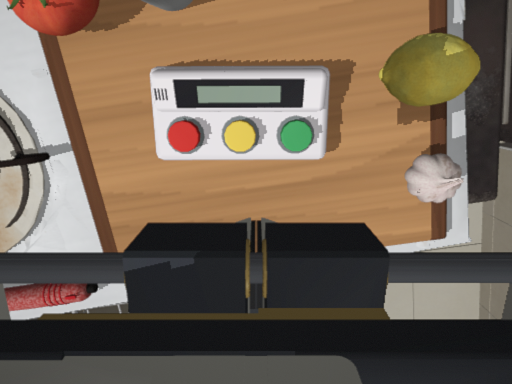

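View pics/side1.png

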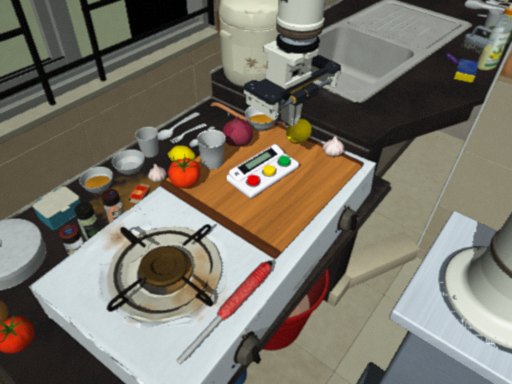

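The wrist view shows the timer lined up with the image, with red at (184,136), yellow (240,136) and green (296,136). It is not occluded by the shut fingers, which are at u 128–385 from row 220 down. I'll measure the keys here and use the depth image to get the shape of the shut fingertips.

```bash
python3 - <<'E'
from h import *
w=load("pics/w1.npz");t=load("pics/top0.npz");s=load("pics/side0.npz")
Pw=pose(w,w["tcp"],w["R"]);Pt,Ps=pose(t),pose(s)
q=[]
for c in RNG:
    a,sa=blobs(w,c,(155,70,330,160));b,_=blobs(t,c,(250,180,316,220));e_,_=blobs(s,c,(225,145,300,200))
    r=ray(w,a,Pw);p,e=tri([r,ray(t,b,Pt)]);p2,e2=tri([r,ray(s,e_,Ps)])
    z=w["depth"][int(a[1]),int(a[0])]
    dp=r[0]+r[1]*z;q.append(dp)
    print(c,a.round(1),sa,'w+top',p.round(4),np.round(e,4)[0],'w+side',p2.round(4),np.round(e2,4)[0],'depth',dp.round(4),'plane',plane(r,.047).round(4))
    print('  in tool', (w["R"].T@(dp-w["tcp"])).round(4))
D=w["depth"];vv,uu=np.mgrid[0:384,0:512]
X=np.stack([(uu-w["cx"])/w["fx"]*D,(vv-w["cy"])/w["fy"]*D,D],-1)
H=w["hand_eye"];T=X@H[:3,:3].T+H[:3,3]
for v in (100,140,150,155): 
    print('world z row',v,[(u,((T[v,u]@w["R"].T)+w["tcp"]).round(3).tolist()) for u in (212,240,268)])
for v in (222,230,240,260):
    print(v,[(u,T[v,u].round(3).tolist()) for u in (132,180,235,243,248,252,256,262,268,330,380)])
E
```

```text
red [183. 136.] [168 121  31  31 740] w+top [0.5265 0.0849 0.0458] 0.0007 w+side [0.5259 0.0855 0.0421] 0.0011 depth [0.5272 0.085  0.0469] plane [0.5272 0.085  0.047 ]
  in tool [ 0.0362 -0.0647  0.1536]
yellow [239.7 135.7] [224 120  32  32 757] w+top [0.5194 0.0356 0.0428] 0.0006 w+side [0.5187 0.0355 0.0411] 0.001 depth [0.5201 0.0358 0.0462] plane [0.5202 0.0358 0.047 ]
  in tool [ 0.0364 -0.015   0.1544]
green [296.  135.2] [281 120  31  31 774] w+top [ 0.512  -0.0145  0.0373] 0.0003 w+side [ 0.5118 -0.0144  0.0407] 0.0009 depth [ 0.5133 -0.0131  0.0472] plane [ 0.5133 -0.0132  0.047 ]
  in tool [0.0369 0.0344 0.1534]
world z row 100 [(212, [0.554, 0.054, 0.046]), (240, [0.55, 0.031, 0.048]), (268, [0.547, 0.007, 0.047])]
world z row 140 [(212, [0.519, 0.062, 0.036]), (240, [0.516, 0.036, 0.048]), (268, [0.511, 0.011, 0.035])]
world z row 150 [(212, [0.509, 0.064, 0.034]), (240, [0.508, 0.037, 0.048]), (268, [0.502, 0.013, 0.036])]
world z row 155 [(212, [0.505, 0.065, 0.036]), (240, [0.501, 0.039, 0.034]), (268, [0.497, 0.013, 0.035])]
222 [(132, [-0.057, -0.13, 0.186]), (180,
[... 647 characters left out ...]
88])]
240 [(132, [0.036, -0.032, -0.062]), (180, [0.036, -0.019, -0.063]), (235, [0.037, -0.006, -0.064]), (243, [0.037, -0.004, -0.064]), (248, [0.034, -0.003, -0.058]), (252, [0.01, -0.002, -0.005]), (256, [0.004, -0.001, 0.007]), (262, [0.034, 0.001, -0.058]), (268, [0.036, 0.002, -0.063]), (330, [0.036, 0.018, -0.063]), (380, [-0.078, 0.132, 0.187])]
260 [(132, [0.034, -0.029, -0.07]), (180, [0.034, -0.018, -0.07]), (235, [0.034, -0.005, -0.07]), (243, [0.034, -0.004, -0.07]), (248, [0.032, -0.003, -0.065]), (252, [0.03, -0.002, -0.062]), (256, [0.03, -0.001, -0.063]), (262, [0.03, 0.001, -0.062]), (268, [0.034, 0.002, -0.07]), (330, [0.035, 0.016, -0.071]), (380, [0.034, 0.028, -0.07])]
```

Key top height is 0.047 (depth), which fits the text's 14 + 33 mm, with the case at 0.035. The fingertip column is narrow, ±10 mm in x. I'll go over red, with the tips about 10 mm above it.

play_rows(targets=[[0.01, -0.02, 0.02, 0, 0], [0.02, -0.04, 0.04, 0, 0], [0.03, -0.055, 0.06, 0, 0], [0.0355, -0.0645, 0.08, 0, 0], [0.0355, -0.0645, 0.095, 0, 0], [0.0355, -0.0645, 0.11, 0, 0], [0.0355, -0.0645, 0.12, 0, 0], [0.0355, -0.0645, 0.124, 0, 0], [0.0355, -0.0645, 0.124, 0, 0], [0.0355, -0.0645, 0.124, 0, 0]])

```text
time_s: 4.0
tcp_pos: [0.5274, 0.0858, 0.0772]
orientation: [[0.989, -0.147, 0.001], [-0.147, -0.989, 0.0], [0.001, -0.0, -1.0]]
force: [-0.2, -0.7, 0.6]
finger_gap: 0.0
```

```bash
python3 - <<'E'
from workcell import *
from h import *
s=sense();d=get_image("wrist");d2=get_image("side")
cv2.imwrite("pics/w2.png",d["img"]);cv2.imwrite("pics/side2.png",cv2.resize(d2["img"][80:230,180:340],None,fx=4,fy=4))
print(s["time_s"],s["tcp_pos"],s["force"])
E
```

```text
4.0 [0.52740557 0.0857925  0.07723951] [-0.2473856  -0.73072526  0.55111512]
```

View pics/w2.png

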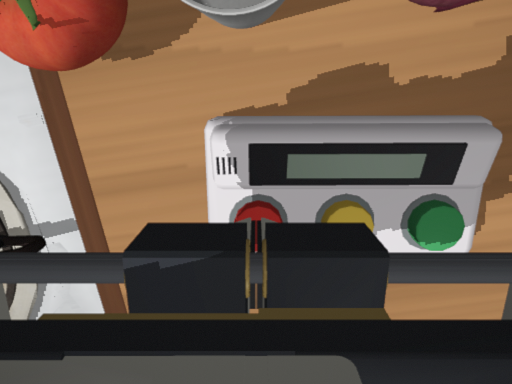

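View pics/side2.png

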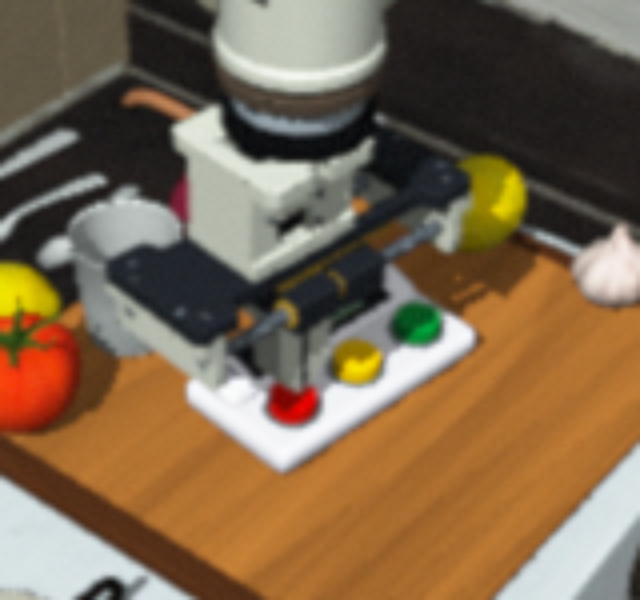

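The side view shows the fingertips directly over the red key, and in the wrist view that key is centred under them at u ≈ 258. The gap is about 11 mm. I'll go down gently and read the force.

play_rows(targets=[[0, 0, 0.004, 0, 0], [0, 0, 0.008, 0, 0], [0, 0, 0.01, 0, 0], [0, 0, 0.011, 0, 0], [0, 0, 0.012, 0, 0], [0, 0, 0.013, 0, 0], [0, 0, 0.014, 0, 0], [0, 0, 0.014, 0, 0], [0, 0, 0.014, 0, 0], [0, 0, 0.014, 0, 0]])

```text
time_s: 5.35
tcp_pos: [0.5268, 0.0857, 0.0627]
orientation: [[0.989, -0.147, -0.0], [-0.147, -0.989, -0.0], [-0.0, 0.0, -1.0]]
force: [-2.5, -0.6, 3.0]
finger_gap: 0.003
```

The force is about 3 N with the tip 3.3 mm below the key top, which matches the spring. Now another 2 mm.

play_rows(targets=[[0, 0, 0.0005, 0, 0], [0, 0, 0.001, 0, 0], [0, 0, 0.0015, 0, 0], [0, 0, 0.002, 0, 0], [0, 0, 0.002, 0, 0], [0, 0, 0.002, 0, 0], [0, 0, 0.002, 0, 0], [0, 0, 0.002, 0, 0], [0, 0, 0.002, 0, 0], [0, 0, 0.002, 0, 0]])

```text
time_s: 6.6
tcp_pos: [0.5269, 0.0857, 0.0607]
orientation: [[0.989, -0.147, -0.0], [-0.147, -0.989, -0.0], [-0.0, 0.0, -1.0]]
force: [-3.1, -0.9, 4.8]
finger_gap: 0.006
```

```bash
python3 - <<'E'
from workcell import *
from h import *
d2=get_image("side");cv2.imwrite("pics/side3.png",cv2.resize(d2["img"][80:230,180:340],None,fx=4,fy=4))
for i in range(3):
    get_image("side"); s=sense(); print(s["time_s"],s["tcp_pos"],s["force"])
E
```

```text
6.7 [0.52688434 0.08572213 0.06070596] [-4.29729492 -2.12849328  3.98794709]
6.75 [0.52686576 0.08570514 0.06068025] [-4.67618568 -0.82475283  3.79444361]
6.8 [0.52689013 0.08572066 0.06070686] [-4.16651272 -1.31621123  3.9425192 ]
```

View pics/side3.png

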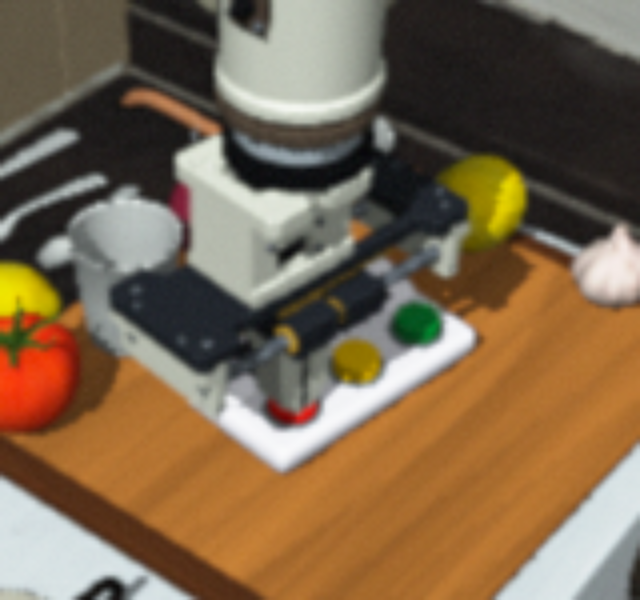

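The red key is visibly sunk and the force is about 4–4.8 N, as the spring gives for roughly 5 mm. There is also a steady force of about -4 N in x, so the fingers may be brushing the raised display behind the keys. I'll press 0.6 mm more with a 2 mm shift away from the display, then release.

play_rows(targets=[[-0.0005, 0, 0.0003, 0, 0], [-0.0005, 0, 0.0006, 0, 0], [-0.0005, 0, 0.0006, 0, 0], [-0.0005, 0, 0.0006, 0, 0], [-0.0005, 0, -0.001, 0, 0], [-0.0005, 0, -0.003, 0, 0], [-0.0005, 0, -0.007, 0, 0], [-0.0005, 0, -0.012, 0, 0], [-0.0005, 0, -0.018, 0, 0], [-0.0005, 0, -0.018, 0, 0]])

```text
time_s: 8.05
tcp_pos: [0.5271, 0.086, 0.0794]
orientation: [[0.989, -0.147, 0.001], [-0.147, -0.989, 0.0], [0.001, -0.001, -1.0]]
force: [-0.1, 0.3, -0.3]
finger_gap: 0.005
```

```bash
python3 - <<'E'
from workcell import *
from h import *
s=sense();d=get_image("wrist");t=get_image("top");d2=get_image("side")
np.savez("pics/top4.npz",**t);np.savez("pics/side4.npz",**d2);np.savez("pics/w4.npz",tcp=s["tcp_pos"],R=s["orientation"],**d)
cv2.imwrite("pics/w4.png",d["img"]);cv2.imwrite("pics/side4.png",cv2.resize(d2["img"][80:230,180:340],None,fx=4,fy=4))
print(s["time_s"],s["tcp_pos"],s["force"])
w1=load("pics/w1.npz");Pw=pose(d,s["tcp_pos"],s["orientation"]);P1=pose(w1,w1["tcp"],w1["R"])
for c in ("yellow","green"):
    b=(290,190,480,250)
    a,st=blobs(d,c,b);print(c,a,st,plane(ray(d,a,Pw),.047).round(4))
for c in ("red","yellow","green"):
    try:
        a,st=blobs(d2,c,(225,145,300,200)); a0,s0=blobs(load("pics/side0.npz"),c,(225,145,300,200));print('side',c,a,st,a0,s0)
    except Exception as e: print(e)
E
```

```text
8.05 [0.52705208 0.08604752 0.07935406] [-0.0786388   0.25011839 -0.33852146]
yellow [350.35230769 214.78153846] [326 204  47  26 650] [0.527  0.0345 0.047 ]
green [436.22888425 223.78362878] [ 407  198   56   50 1918] [ 0.5148 -0.012   0.047 ]
side red [252.76595745 180.63829787] [247 176  13  10  94] [252.7        179.95454545] [247 175  13  11 110]
side yellow [269.08653846 169.875     ] [263 165  13  11 104] [268.76146789 170.0733945 ] [263 165  13  11 109]
side green [284.15053763 160.4516129 ] [279 156  11  10  93] [283.82178218 160.51485149] [278 156  12  10 101]
```

View pics/side4.png

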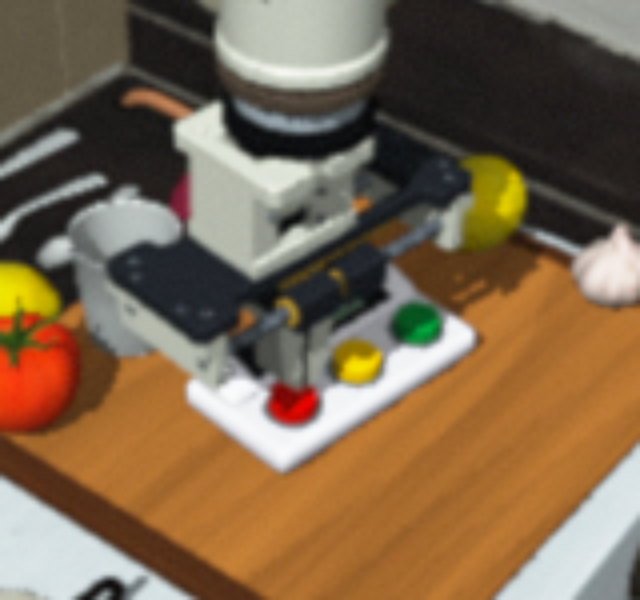

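View pics/w4.png

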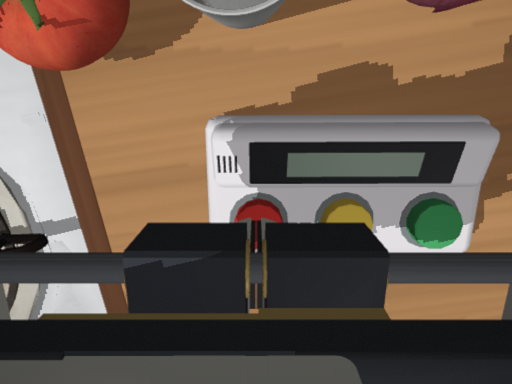

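The red key is back up, the pictures show the timer has moved less than 1 mm, and the forces are near zero. (That last shift was 0.5 mm, not the 2 mm I announced.) Next is yellow, 50 mm along tool y and 1.5 mm further from the display.

play_rows(targets=[[-0.0005, 0.015, 0, 0, 0], [-0.001, 0.03, 0, 0, 0], [-0.0015, 0.045, 0, 0, 0], [-0.0015, 0.0497, 0, 0, 0], [-0.0015, 0.0497, 0, 0, 0], [-0.0015, 0.0497, 0.004, 0, 0], [-0.0015, 0.0497, 0.008, 0, 0], [-0.0015, 0.0497, 0.011, 0, 0], [-0.0015, 0.0497, 0.013, 0, 0], [-0.0015, 0.0497, 0.0145, 0, 0]])

```text
time_s: 9.45
tcp_pos: [0.5175, 0.0372, 0.0642]
orientation: [[0.989, -0.146, -0.0], [-0.146, -0.989, 0.0], [-0.0, -0.0, -1.0]]
force: [-1.6, 0.3, 2.3]
finger_gap: 0.006
```

play_rows(targets=[[0, 0, 0.001, 0, 0], [0, 0, 0.002, 0, 0], [0, 0, 0.003, 0, 0], [0, 0, 0.004, 0, 0], [0, 0, 0.0043, 0, 0], [0, 0, 0.0043, 0, 0], [0, 0, 0.0043, 0, 0], [0, 0, 0.0043, 0, 0], [0, 0, 0.0043, 0, 0], [0, 0, 0.0043, 0, 0]])

```text
time_s: 10.7
tcp_pos: [0.5176, 0.0372, 0.0603]
orientation: [[0.989, -0.146, -0.0], [-0.146, -0.989, 0.0], [-0.0, 0.0, -1.0]]
force: [-4.3, 1.7, 7.0]
finger_gap: 0.004
```

```bash
python3 - <<'E'
from workcell import *
from h import *
d2=get_image("side");cv2.imwrite("pics/side5.png",cv2.resize(d2["img"][80:230,180:340],None,fx=4,fy=4))
s=sense(); print(s["time_s"],s["tcp_pos"],s["force"])
E
```

```text
10.75 [0.51759298 0.03719955 0.06027707] [-3.54242804  1.36419762  8.17770937]
```

View pics/side5.png

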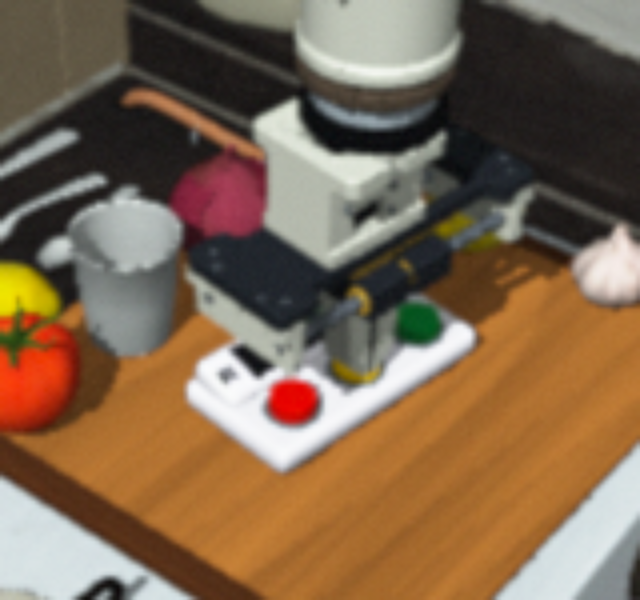

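Yellow is at its stop (7–8 N, under the 20 N limit) and red is up. Now I'll release and go over to green.

play_rows(targets=[[0, 0, -0.002, 0, 0], [0, 0, -0.005, 0, 0], [0, 0, -0.01, 0, 0], [0, 0, -0.0188, 0, 0], [0, 0.0, -0.0188, 0, 0], [0, 0.015, -0.0188, 0, 0], [0, 0.03, -0.0188, 0, 0], [0, 0.045, -0.0188, 0, 0], [0, 0.0497, -0.0188, 0, 0], [0, 0.0497, -0.0188, 0, 0]])

```text
time_s: 12.0
tcp_pos: [0.5104, -0.0129, 0.0787]
orientation: [[0.989, -0.148, 0.0], [-0.148, -0.989, 0.0], [-0.0, -0.0, -1.0]]
force: [-0.2, 0.3, 0.4]
finger_gap: 0.004
```

```bash
python3 - <<'E'
from workcell import *
from h import *
s=sense();d2=get_image("side");cv2.imwrite("pics/side6.png",cv2.resize(d2["img"][80:230,180:340],None,fx=4,fy=4))
print(s["time_s"],s["tcp_pos"],s["force"])
for c in ("red","yellow","green"):
    a,st=blobs(d2,c,(225,145,300,200));print('side',c,a,st)
E
```

```text
12.0 [ 0.51038052 -0.01289676  0.07869601] [-0.19290928  0.3135925   0.37072773]
side red [252.64220183 179.95412844] [247 175  12  11 109]
side yellow [268.80909091 170.04545455] [263 165  13  11 110]
side green [283.69892473 160.8172043 ] [278 156  12  10  93]
```

View pics/side6.png

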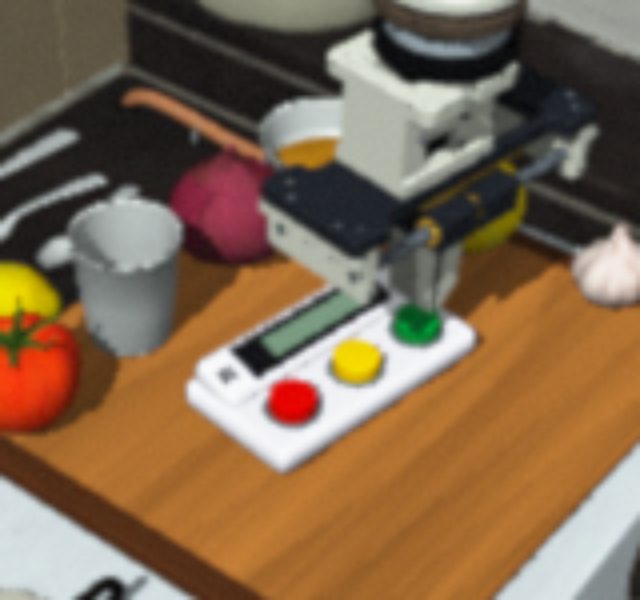

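Red and yellow are both up and back at their start pixels, and the tips stand over green. The gripper body at z ≈ 0.107 clears the lemon's top at 0.071. Now to press green.

play_rows(targets=[[0, 0, 0.004, 0, 0], [0, 0, 0.008, 0, 0], [0, 0, 0.011, 0, 0], [0, 0, 0.013, 0, 0], [0, 0, 0.0145, 0, 0], [0, 0, 0.016, 0, 0], [0, 0, 0.0175, 0, 0], [0, 0, 0.0183, 0, 0], [0, 0, 0.0183, 0, 0], [0, 0, 0.0183, 0, 0]])

```text
time_s: 13.3
tcp_pos: [0.5103, -0.0121, 0.0605]
orientation: [[0.989, -0.146, -0.0], [-0.146, -0.989, 0.0], [-0.0, -0.0, -1.0]]
force: [-2.5, 1.9, 4.8]
finger_gap: 0.008
```

```bash
python3 - <<'E'
from workcell import *
from h import *
d2=get_image("side");cv2.imwrite("pics/side7.png",cv2.resize(d2["img"][80:230,180:340],None,fx=4,fy=4))
s=sense(); print(s["time_s"],s["tcp_pos"],s["force"])
E
```

```text
13.35 [ 0.51030048 -0.01203192  0.06046726] [-3.12715744  2.81942525  5.05484279]
```

View pics/side7.png

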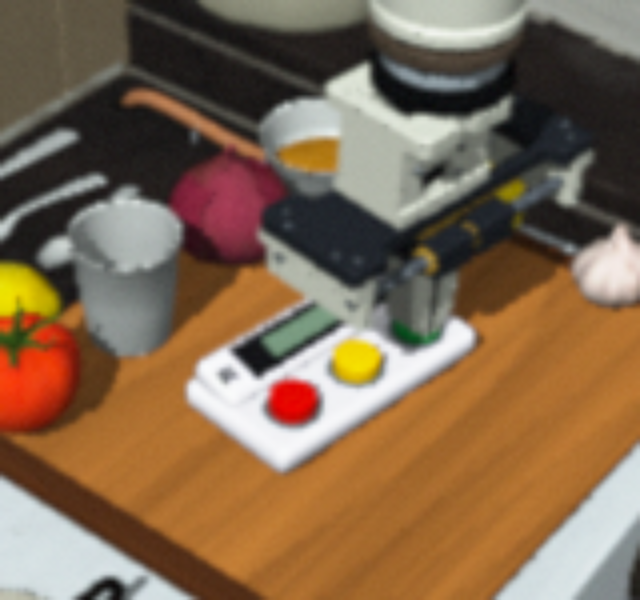

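Green is sunk at about 5 N and the other two are up. I'll add 0.3 mm, hold, and lift clear.

play_rows(targets=[[0, 0, 0.0003, 0, 0], [0, 0, 0.0003, 0, 0], [0, 0, 0.0003, 0, 0], [0, 0, -0.002, 0, 0], [0, 0, -0.006, 0, 0], [0, 0, -0.015, 0, 0], [0, 0, -0.04, 0, 0], [-0.01, 0, -0.07, 0, 0], [-0.03, 0, -0.1, 0, 0], [-0.035, 0, -0.13, 0, 0]])

```text
time_s: 14.6
tcp_pos: [0.4749, -0.0076, 0.1916]
orientation: [[0.989, -0.147, -0.0], [-0.147, -0.989, -0.001], [-0.0, 0.001, -1.0]]
force: [0.7, -0.6, -0.3]
finger_gap: 0.003
```

play_rows(targets=[[0, 0, 0, 0, 0], [0, 0, 0, 0, 0], [0, 0, 0, 0, 0], [0, 0, 0, 0, 0], [0, 0, 0, 0, 0], [0, 0, 0, 0, 0], [0, 0, 0, 0, 0], [0, 0, 0, 0, 0], [0, 0, 0, 0, 0], [0, 0, 0, 0, 0]])

```text
time_s: 15.85
tcp_pos: [0.4758, -0.0072, 0.1905]
orientation: [[0.989, -0.147, 0.0], [-0.147, -0.989, -0.0], [0.0, 0.0, -1.0]]
force: [-0.2, 0.6, 0.2]
finger_gap: 0.008
```

```bash
python3 - <<'E'
from workcell import *
from h import *
s=sense();w=get_image("wrist");d2=get_image("side");cv2.imwrite("pics/w8.png",w["img"]);cv2.imwrite("pics/side8.png",d2["img"])
print(s["time_s"],s["tcp_pos"],s["force"],np.abs(s["joint_vel"]).max())
P=pose(w,s["tcp_pos"],s["orientation"])
for c in ("red","yellow","green"):
    a,st=blobs(d2,c,(225,145,300,200));b,sb=blobs(w,c,(60,80,330,170));r=ray(w,b,P)
    print(c,'side',a.round(1),'wrist',b.round(1),(r[0]+r[1]*w["depth"][int(b[1]),int(b[0])]).round(4))
print('changed side px:',(cv2.absdiff(d2["img"],load("pics/side1.npz")["img"]).max(2)>60)[100:].sum())
E
```

```text
15.85 [ 0.47581567 -0.0072093   0.19046672] [-0.23824447  0.61676272  0.16369156] 0.0018272000653602994
red side [252.6 180. ] wrist [140.7 136. ] [0.5272 0.0844 0.0474]
yellow side [268.8 170.1] wrist [199.3 135.8] [0.52   0.0357 0.0456]
green side [283.9 160.5] wrist [257.7 135.5] [ 0.513  -0.0136  0.0467]
changed side px: 751
```

View pics/w8.png

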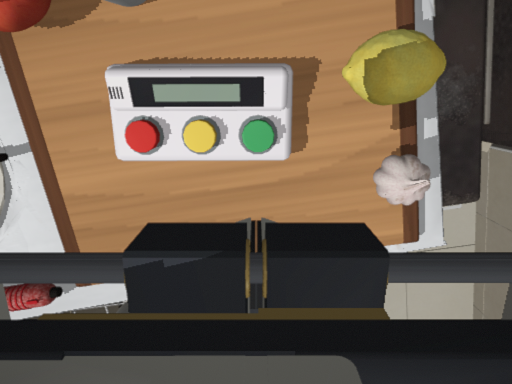

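View pics/side8.png

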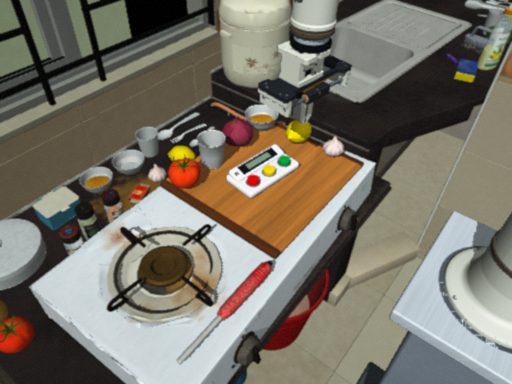

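All three keys are up at z ≈ 0.047 and within 1 mm of where they started. Nothing else looks moved and the arm is clear of everything. Handing in.

```bash
python3 -c "
from workcell import *
print(finish_job())"
```

```text
the job is handed in; nothing more can be done
None
```

I tapped red, then yellow, then green with the shut fingertips, and handed the job in at about 16 s of the 42 s allowed. `finish_job()` reports no verdict, so none of the taps has been confirmed.

| Key | Tip below the key top at hold | Upward force |
|---|---|---|
| Red | about 5.3 mm, then 0.6 mm more commanded | 4–4.8 N |
| Yellow | about 5.7 mm, at its stop | 7–8 N |
| Green | about 5.5 mm, then 0.3 mm more commanded | about 5 N |

- **Final check:** all three keys are up at z 0.046–0.047 and within about 1 mm of where they started. The pictures show nothing else moved. The arm is still and clear, with forces near zero.
- **Key height disagreed at first:** triangulating the top and side views gave the key tops at z ≈ 0.041, because the colour centroids took in the key sides. The depth readings gave 0.047, which matches the text and the height where the force began, so I used that.
- **Unexplained sideways force:** each press also showed about 2–5 N towards the robot, possibly friction or the fingers brushing the raised display. Shifting 1.5–2 mm away from the display did not clearly remove it. It stayed well under 20 N and the timer did not visibly move.
- **Red is the least certain:** I took no force reading at its deepest point. The depth and force just before that are well past the 3.5 mm needed.

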